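Clip the sample plate into the reader stage

ROBOT

A 7-joint arm with a two-finger parallel gripper is mounted at the origin on the work surface. World frame = base frame: x ahead of the robot, y to its left, z up, the work surface at z = 0. Lengths are in mm, angles in rad, forces in N, time in s.
With the tool pointing down it reaches from about 400 to 875 mm from the base axis. Payload 4.4 kg.
Tool frame: the origin (TCP) lies at the very end of the fingers, on their centre line; the grasp point (between the pads) lies 19 mm behind it; z points along the fingers, y is the line along which they close (so a half turn about z gives the same grasp; the last joint's range is limited). The gripper opens to 85 mm and grips with 20 to 120 N. Pads are 22 mm wide; open, the fingers measure 114 mm over their backs; the gripper's body (76 mm by 85 mm) begins 54 mm behind the grasp point. The pads swing forward as they close: fully open they stand 13 mm farther back than shut.
Start: joints at [1.109, 0.628, 0.038, 1.517, -0.027, 0.996, -0.02], TCP at [250.633, -599.751, 231.313] pointing down, gripper open.
Joint ranges: [-3.06, 3.06], [-0.37, 2.12], [-1.25, 1.32], [0.18, 2.47], [-1.1, 4.24], [0.23, 1.98], [-2.94, 2.94]. Speed limits (rad/s): [2.57, 2.57, 3.14, 3.14, 3.14, 3.14, 3.14].

INTERFACE

Orientations are given as [roll, pitch, yaw] about the fixed x, y, z axes, in that order (R = Rz(yaw) Ry(pitch) Rx(roll)).
In Python, from cell import ctrl gives the robot as it stands.
- The arm moves only by the tool step_arm, never from a script. Its argument "series" is a list that holds one entry, the list of rows, each a list of 7 numbers: the turn, a rotation vector about the tool's x, y, z as a fraction of full scale, then the shift along the tool's x, y, z as a fraction of full scale, then the closure, from 0 (fully open) to 1 (shut). In form: [[[ax, ay, az, tx, ty, tz, gripper], ...]]. A call has 1 to 12 rows; each row shifts and turns the commanded pose from where the row before left it, along the tool's axes as they then stand; what a row does not reach is not made up. Full scale, the value 1, is 150 mm for a shift and 45 degrees for a turn. A row lasts 1/10 s, in which the tool goes at most 50 mm and 8.59 degrees, less where a joint would pass 70% of its speed; a pose out of reach is approached as far as the arm can. A call with a number of a shift or a turn outside -1 to 1 is refused whole. A call with a gripper value outside its range is refused whole. The fingers move at their own pace and stop on an object; the grip force is fixed at half the most. Time passes only in rows, so rows that do not move let the fingers close. It gives the time, the measured TCP pose, the force, the opening and the grip force at its end, in the units of the state.
- ctrl.read_state(): the state, without advancing time (a new reading comes with each control period).
- ctrl.get_image(name): name is "scene" or "side" or "wrist"; returns a dict with "img" (420x560x3 uint8, red, green, blue), "fx", "fy", "cx", "cy" (pixels), "R" (3x3) and "t" (3): a world point X has camera coordinates R X + t. Camera axes: x right, y down, z forward; pixel columns grow to the right and rows downward; lengths in mm; the calibration is good to about 2 mm. The wrist camera is an equidistant fisheye: a pixel r from the principal point sees the ray r / f radians off the axis. A picture is of the moment at which its call begins. There is no depth.
- ctrl.finish_job(): hands the job in; it is judged then, once.
Trained networks look in a picture, given as the dict that the camera call returned (one of the last four; its "shot" number tells which), for a name from the list of things; names that differ only in an ending like _2 or _b are one class to them, and where a whole thing is asked for, a point or a joint stands for the part that bears it (a point fixed in the world has none). Each returns a list of dicts, best first, with "score" (0 to 1); they miss things now and then, are a little off and sometimes report something else, mostly with a low value. They report only what shows in the picture. A call takes as long as a camera call. They do not tell look-alikes from the thing itself.
- ctrl.recognise(picture, thing): "centre" ([column, row] in pixels, amid what is visible of it).
The state is a dict: "clock": time; "qpos": joint angles; "qd": joint speeds; "tau": joint torques, N m; "eef_pos": TCP position; "tool_rot": TCP orientation; "force": force on the tool from outside, world axes, zero at the start; "torque": the same for the moment, N m; "width": finger opening in mm; "gripper_force": force on a finger pad.
Only numpy, scipy, OpenCV 4.12 (cv2) and the standard library are available. Lean on these libraries where they do the work, as an engineer would, in place of code of your own. Each camera call takes 0.05 s, during which the arm holds its last target. There are 200 camera calls.

TASK

On the bench reader, press the long tail of the spring clip down with one fingertip so that its jaw rises, and hold it down while the other fingertip pushes the flat sample plate along the guides, beneath the jaw, until it is home against the end stop; then let go so that the jaw closes on the plate. Only press and push: the plate stays flat on its bed and is never lifted out. Leave the bottles, caps, beaker and pipette where they are.

Things in the scene. Friction and masses are not known exactly. Their poses are not given: they have to be found in the camera images.
- stage: reader stage, fixed to the bench: grey base 250 x 120 x 12 mm. Origin on the bench surface; x = push direction (to the end stop and the white optics housing, 55 mm tall, x = 73 to 135 mm), y = left of it, z up. The clip's axle runs along x at y = 0, z = 33 mm, between posts 39 mm high at x = -103 and 61 mm. The bed lies right of the axle, the clip's tail left of it
- bed (a point): middle of the top of the raised dark steel bed, at stage x = -20, y = -32.5, z = 24 mm. The bed is 170 mm long (stage x = -105 to 65 mm), between two guide walls 47 mm apart inside, 4 mm thick, tops 5 mm over the bed (z = 29 mm)
- stop (a point): centre of the face of the steel end stop that the plate's front edge must meet: stage x = 60, y = -32.5, z = 29 mm
- plate_center (a point): centre of the sample plate: aluminium with a white disc, 70 (x) x 44 (y) x 10 mm thick, about 80 g, loose and flat on the bed, long side along the guides, z up. It starts short of the jaw, centre at stage x = -25 to -5 mm; when home the centre is at stage x = 25 mm. Its rear edge is 35 mm behind its centre
- tail (a point): middle of the top of the clip's tail (moves with it): steel strip 90 mm long (stage x = -95 to -5 mm), 34 mm wide (stage y = 8 to 42 mm). At rest it slopes up to the left, middle 38 mm and outer edge 45 mm above the bench; pressed to 0.42 rad it is level, 27.5 mm above the bench (3.5 mm over the bed): one tip can slide along it while the other, at the same height, pushes the plate's rear edge
- jaw (a point): underside of the jaw's foot (moves with the clip), a steel finger 15 mm long, stage x = 35 to 50 mm, over the middle of the bed at the far end of the axle. At rest it is about 1.5 mm over the bed and blocks the 10 mm plate
- clip (a joint): angle of the spring clip about its axle: 0 = at rest, shut; grows as the tail is pressed, to 0.50 rad at its hard stop (tail level at 0.42). Above about 0.29 rad the plate passes beneath the jaw; let go on the plate it rests at about 0.27 rad. About 7 N in the middle of the tail holds it at 0.4; on the hard stop the tip drags and jams, so stay short of it. It springs back when released
- vial0: bystander: amber glass bottle with a black cap, 36 mm across, 75 mm tall, standing; origin at the centre of its foot
- vial1: bystander: amber glass bottle with a black cap, 36 mm across, 75 mm tall, standing; origin at the centre of its foot
- vial2: bystander: amber glass bottle with a black cap, 36 mm across, 75 mm tall, standing; origin at the centre of its foot
- cap0: bystander: loose black bottle cap, 28 mm across, 14 mm tall; origin at the centre of its underside
- cap1: bystander: loose black bottle cap, 28 mm across, 14 mm tall; origin at the centre of its underside
- beaker: bystander: small glass beaker, 56 mm across, 60 mm tall; origin at the centre of its foot
- pipette: bystander: hand pipette lying flat, about 270 mm long along its own x, 22 mm thick; origin on its underside, 90 mm from its blunt end
Not all that is in view belongs to the job. Of the things that look like the part that bears plate_center, the middle-sized one is meant.

How it is judged:
By the outcome, as a careful person would: the job done as asked, in the order asked, and still so for the second after the job is handed in, with the robot touching nothing.
It also fails if it takes over 38 s, if anything falls off the work surface, if the arm or the gripper's body presses on something with over 40 N, if the wrist force passes 120 N, or if a joint passes its speed limit or range.

## Working session

There is one attempt and no reset: what is moved stays moved. The work goes in short steps, Python scripts to look and compute and a tool call to move; the robot and the scene stay as the last step left them, time stands still between calls to the robot, and variables do not carry over. Pictures are saved under pics/ and viewed, at most 10 in all, crops included, and the job is handed in when it is done.

Besides the shell and the picture viewer there is one more tool, called after "Request:" as name(argument=value, ...), one argument or row to a line, values as JSON. step_arm: Moves the arm, as the interface text tells. Shift numbers are shares of 150 mm and turn numbers shares of 45 degrees, none past 1 either way. Its arguments: {"type":"object","properties":{"series":{"type":"array","items":{"type":"array","items":{"type":"array","items":{"type":"number","minimum":-1,"maximum":1}}}}},"required":["series"]}

```bash
mkdir -p pics
python3 - <<'E'
from cell import ctrl
import cv2,numpy as np,pickle
s=ctrl.read_state();print({k:np.round(v,3).tolist() for k,v in s.items()})
ims=[]
for n in ["scene","side"]:
    p=ctrl.get_image(n);pickle.dump(p,open(n+'.pkl','wb'))
    cv2.imwrite(f'pics/{n}0.png',p['img'][:,:,::-1])
    print(n,p['fx'],p['cx'],p['cy'],np.round(p['R'],3).tolist(),np.round(p['t']).tolist())
    for th in ["stage","plate_center","tail","jaw","stop","bed"]:
        print(th,[(np.round(d['centre']).tolist(),round(d['score'],2)) for d in ctrl.recognise(p,th)][:4])
E
```

```text
{'clock': 0.0, 'qpos': [1.109, 0.629, 0.038, 1.518, -0.027, 0.996, -0.02], 'qd': [-0.002, 0.001, 0.0, 0.0, 0.001, -0.0, 0.001], 'tau': [0.001, -56.34, 1.226, -19.345, 0.011, 0.01, -0.0], 'eef_pos': [250.396, -599.149, 230.39], 'tool_rot': [-3.14, 0.0, 0.396], 'force': [0.105, -0.173, 0.22], 'torque': [-0.035, -0.038, 0.048], 'gripper_force': 0.0, 'width': 85.3}
scene 387.09011153806506 276.6164265281676 206.03744047343073 [[-0.665, 0.746, 0.01], [0.628, 0.567, -0.534], [-0.404, -0.349, -0.846]] [354.0, -359.0, 1138.0]
stage [([258.0, 229.0], 0.62)]
plate_center [([222.0, 144.0], 0.75), ([261.0, 227.0], 0.7), ([250.0, 199.0], 0.66), ([178.0, 190.0], 0.47)]
tail []
jaw [([271.0, 194.0], 0.84)]
stop [([258.0, 227.0], 0.83), ([216.0, 181.0], 0.69)]
bed [([261.0, 228.0], 0.84)]
side 517.3761029218934 273.31694034435384 211.35467167752435 [[-0.842, -0.539, 0.009], [-0.395, 0.607, -0.69], [0.366, -0.584, -0.724]] [522.0, 250.0, 770.0]
stage [([268.0, 222.0], 0.66)]
plate_center [([372.0, 170.0], 0.8), ([294.0, 200.0], 0.57), ([292.0, 149.0], 0.47)]
tail [([306.0, 213.0], 0.68)]
jaw [([304.0, 216.0], 0.68)]
stop [([266.0, 219.0], 0.92)]
bed [([266.0, 218.0], 0.98)]
```

View pics/scene0.png

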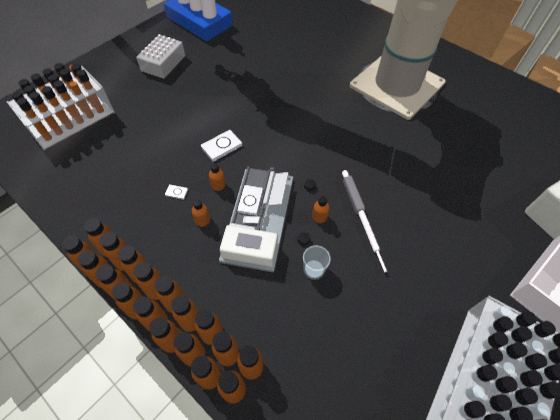

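View pics/side0.png

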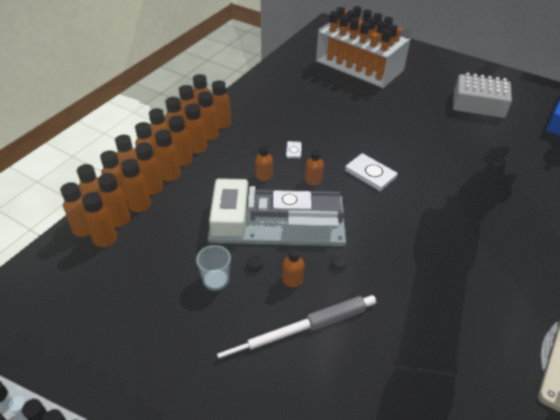

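The scene camera shows three look-alike plates: large at (222,144), middle at (250,199) on the stage bed, and small at (178,190). The middle-sized one on the bed fits the description. I'll confirm it in one enlarged crop, which I'll also use to pick stage corners.

Run:
```python
import cv2,numpy as np,pickle
a=pickle.load(open('scene.pkl','rb'))['img'][130:280,165:335,::-1]
b=pickle.load(open('side.pkl','rb'))['img'][140:260,200:360,::-1]
cv2.imwrite('pics/c1.png',cv2.resize(a,None,fx=4,fy=4,interpolation=cv2.INTER_CUBIC))
cv2.imwrite('pics/c2.png',cv2.resize(b,None,fx=5,fy=5,interpolation=cv2.INTER_CUBIC))
```

```text
(no output)
```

View pics/c1.png

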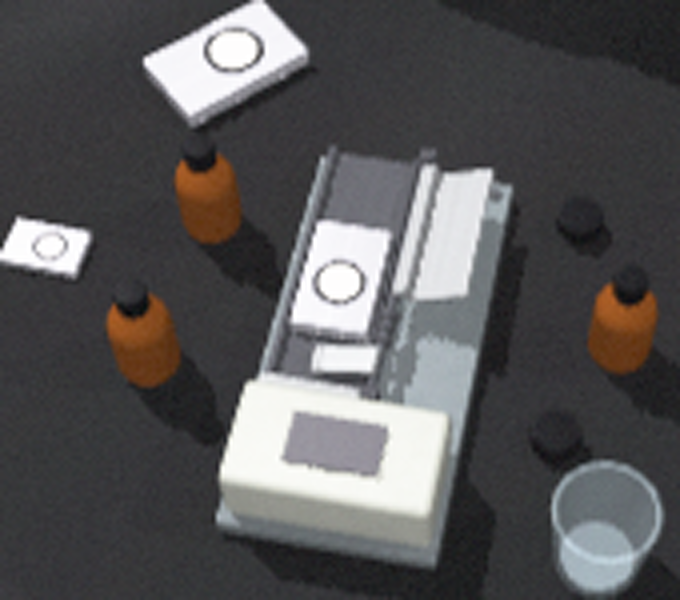

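View pics/c2.png

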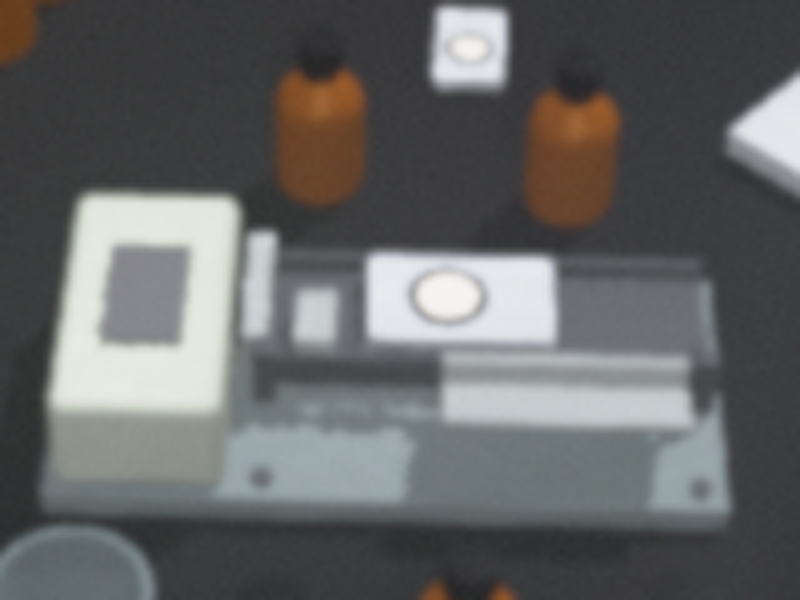

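```bash
cat > geo.py <<'E'
import numpy as np,cv2,pickle
from scipy.optimize import least_squares
def proj(p,X):
    c=np.asarray(X,float)@np.array(p['R']).T+np.array(p['t'])
    return np.stack([p['fx']*c[:,0]/c[:,2]+p['cx'],p['fy']*c[:,1]/c[:,2]+p['cy']],1)
def world(q,P):
    c,s=np.cos(q[2]),np.sin(q[2]);P=np.asarray(P,float)
    return np.stack([q[0]+c*P[:,0]-s*P[:,1],q[1]+s*P[:,0]+c*P[:,1],P[:,2]],1)
E
python3 - <<'E'
from geo import *
A=pickle.load(open('scene.pkl','rb'));B=pickle.load(open('side.pkl','rb'))
t0=[-95,40.6,45.1];t1=[-5,40.6,45.1]
pl=lambda c:[[c-35,-54.5,34],[c-35,-10.5,34],[c+35,-10.5,34],[c+35,-54.5,34]]
ptsA=lambda c,e:[t0,t1,[e,60,12],[e+250,60,12],[e+250,-60,12]]+pl(c)
pxA=np.array([[492,170],[466,298],[513,185],[437,550],[218,515],[316,221],[391,228],[371,333],[291,325]])
ptsB=lambda c,e:[t0,t1,[e,60,12],[e+250,60,12]]+pl(c)
pxB=np.array([[692,428],[445,420],[730,512],[42,500],[554,257],[556,342],[368,340],[368,254]])
ua=(pxA+.5)/4-.5+[165,130];ub=(pxB+.5)/5-.5+[200,140]
def f(q): return np.r_[(proj(A,world(q,ptsA(q[3],q[4])))-ua).ravel()*1.3,(proj(B,world(q,ptsB(q[3],q[4])))-ub).ravel()]
best=min((least_squares(f,[500,-500,y,-15,-115],loss='soft_l1') for y in np.arange(-3,3,.5)),key=lambda r:r.cost)
print(best.x,best.cost);print(np.round(f(best.x).reshape(-1,2),1).tolist())
# bystanders by plane
def back(p,uv,z):
    R=np.array(p['R']);t=np.array(p['t']);C=-R.T@t;d=R.T@[(uv[0]-p['cx'])/p['fx'],(uv[1]-p['cy'])/p['fy'],1]
    return np.round((C+d*(z-C[2])/d[2])[:2])
q=best.x;c,s=np.cos(q[2]),np.sin(q[2])
for n,u,z in [("vialA",(197,148),75),("vialB",(130,294),75),("vialC",(632,276),75),("capA",(580,212),14),("capB",(555,430),14),("beaker",(607,507),60),("big",(235,50),10)]:
    w=back(A,(u[0]/4+165,u[1]/4+130),z);d=w-q[:2];print(n,w,'stage',np.round([c*d[0]+s*d[1],-s*d[0]+c*d[1]]))
E
```

```text
[ 588.9230193     7.34565083 -143.99162659  -11.5118475  -112.71255737] 21.343680856076364
[[0.7, -0.4], [-0.9, -0.8], [5.2, -0.1], [2.3, 3.4], [1.6, 0.4], [0.2, -1.0], [-0.1, 1.0], [-2.8, -0.2], [-1.8, -2.2], [0.1, -0.3], [-1.2, -0.7], [0.9, 3.7], [-0.1, 0.3], [-0.1, 0.1], [-0.5, -0.5], [-0.5, -1.6], [0.7, -0.8]]
vialA [ 606. -123.] stage [ -50. -122.]
vialB [697. -78.] stage [  51. -128.]
vialC [509. 112.] stage [-17. 131.]
capA [458.  41.] stage [-97.  94.]
capB [581. 124.] stage [ 51. 105.]
beaker [618. 184.] stage [113. 139.]
big [ 505. -206.] stage [-179. -143.]
```

Run:
```python
from geo import *
A=pickle.load(open('scene.pkl','rb'));B=pickle.load(open('side.pkl','rb'))
t0=[-95,40.6,45.1];t1=[-5,40.6,45.1]
pl=lambda c:[[c-35,-54.5,34],[c-35,-10.5,34],[c+35,-10.5,34],[c+35,-54.5,34]]
ptsA=lambda c,e,b:[t0,t1,[e,b,12],[e+250,b,12],[e+250,b-120,12]]+pl(c)
pxA=np.array([[492,170],[466,298],[513,185],[437,550],[218,515],[316,221],[391,228],[371,333],[291,325]])
ptsB=lambda c,e,b:[t0,t1,[e,b,12],[e+250,b,12]]+pl(c)
pxB=np.array([[692,428],[445,420],[730,512],[42,500],[554,257],[556,342],[368,340],[368,254]])
ua=(pxA+.5)/4-.5+[165,130];ub=(pxB+.5)/5-.5+[200,140]
def f(q): return np.r_[(proj(A,world(q,ptsA(*q[3:])))-ua).ravel(),(proj(B,world(q,ptsB(*q[3:])))-ub).ravel()]
r=least_squares(f,[589,7,.52,-12,-113,60],loss='soft_l1');print(r.x,r.cost);print(np.round(f(r.x).reshape(-1,2),1).tolist())
q=r.x
for nm,P,px in(('A',A,ua[5:]),('B',B,ub[4:])):
  # plate only, per camera
  h=lambda k:(proj(P,world([k[0],k[1],k[2]],pl(q[3])))-px).ravel()
  print(nm,least_squares(h,q[:3]).x)
for n in 'AB':
  P=A if n=='A' else B
  im=P['img'][:,:,::-1].copy();im=cv2.resize(im,None,fx=4,fy=4,interpolation=cv2.INTER_CUBIC)
  def L(pts,c,cl=True):cv2.polylines(im,[((proj(P,world(q,pts))+.5)*4-.5).astype(int)],cl,c,1)
  L(pl(q[3]),(0,0,255));e,b=q[4:];L([[e,b,12],[e+250,b,12],[e+250,b-120,12],[e,b-120,12]],(0,255,0))
  L([[-95,9.55,31.2],[-95,40.6,45.1],[-5,40.6,45.1],[-5,9.55,31.2]],(255,0,255));L([[-105,-56,29],[65,-56,29],[65,-9,29],[-105,-9,29]],(255,255,0))
  L([[60,-56,29],[60,-9,29]],(0,255,255),False)
  im=im[580:1120,800:1200] if n=='A' else im[700:1000,820:1400]
  cv2.imwrite(f'pics/o{n}.png',im)
a=cv2.imread('pics/oA.png');b=cv2.resize(cv2.imread('pics/oB.png'),(400,207));o=np.vstack([a]);cv2.imwrite('pics/oc.png',np.hstack([a,np.vstack([b,np.zeros((540-207,400,3),np.uint8)])]))
```

```text
[ 5.88563051e+02  9.71618858e+00  5.48952577e-01 -1.32558347e+01
 -1.12500469e+02  5.15456086e+01] 6.01654194349404
[[0.4, -0.4], [0.3, -0.5], [0.3, -0.8], [0.7, 2.2], [-0.3, 1.3], [0.5, -0.5], [0.4, 0.6], [-0.9, -0.2], [-0.2, -1.3], [0.2, -0.4], [-1.1, 0.1], [0.8, -0.2], [0.3, -0.8], [-0.5, 0.4], [-0.2, -0.1], [-0.2, -0.5], [0.3, 0.3]]
A [587.63123444  10.12862746   0.5920125 ]
B [5.88071573e+02 9.50606815e+00 5.56382327e-01]
```

View pics/oc.png

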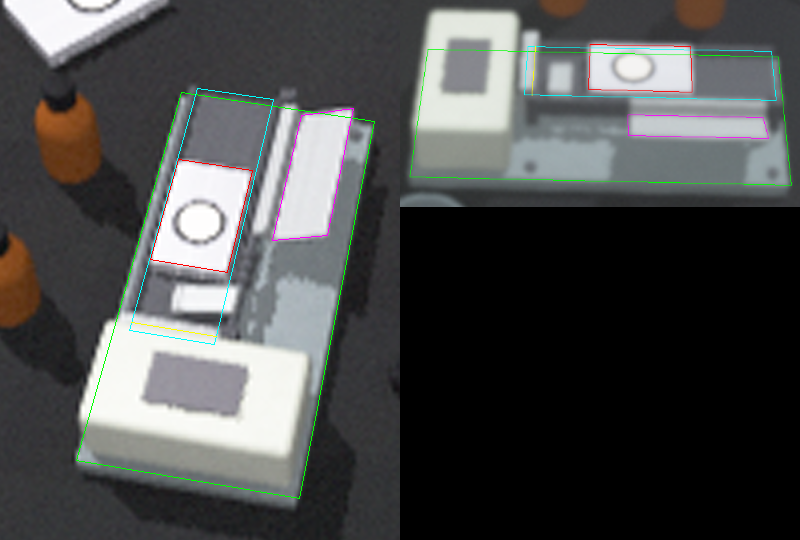

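The overlay puts the stage origin at about (588.5, 10), yaw about 0.55, with the plate centre near stage x = -13. The middle-sized plate, outlined in red, sits on the bed and is the target. The jaw is at about (205,298) in the left crop. I'll move above it now.

Request:
step_arm(
  series=[
    [[0,0,0,0.1,-0.09,0,0.47],[0,0,0,0.2,-0.17,0,0.47],[0,0,0,0.23,-0.2,0,0.47],[0,0,0,0.23,-0.2,0,0.47],[0,0,0,0.23,-0.2,0,0.47],[0,0,0,0.23,-0.2,0,0.47],[0,0,0,0.23,-0.2,0,0.47],[0,0,0,0.23,-0.2,0,0.47],[0,0,0,0.23,-0.2,0,0.47],[0,0,0,0.23,-0.2,0,0.47],[0,0,0,0.23,-0.2,0,0.47],[0,0,0,0.23,-0.2,0,0.47]],
  ],
)

```text
clock: 1.9
eef_pos: [480.6, -134.9, 231.7]
tool_rot: [3.141, -0.001, 0.396]
force: [1.0, -0.6, -0.8]
width: 45.3
gripper_force: 0.0
```

```bash
cat >> geo.py <<'E'
Q=[588.4,9.7,0.555]
def delta(tx,ty,z,yaw=None,q=None):
    "remaining motion in tool axes (units of the tool) to stage-frame TCP target, from measured pose"
    from cell import ctrl
    from scipy.spatial.transform import Rotation as Ro
    q=q or Q; s=ctrl.read_state(); R=Ro.from_euler('xyz',s['tool_rot'])
    w=world(q,[[tx,ty,z]])[0]; T=Ro.from_euler('xyz',[np.pi,0,q[2] if yaw is None else yaw])
    print('clock',round(s['clock'],2),'eef',np.round(s['eef_pos'],1),'rot',np.round(s['tool_rot'],4),'F',np.round(s['force'],2),'w',round(s['width'],1))
    c,sn=np.cos(q[2]),np.sin(q[2]);d=np.array(s['eef_pos'])[:2]-q[:2]
    print('stage TCP',np.round([c*d[0]+sn*d[1],-sn*d[0]+c*d[1]],1))
    print('shift/150',np.round(R.inv().apply(w-s['eef_pos'])/150,3),'turn/45',np.round((R.inv()*T).as_rotvec(degrees=True)/45,3))
E
python3 -c "
from geo import *
delta(-75,-4,130)"
```

```text
clock 1.9 eef [ 480.6 -134.9  231.7] rot [ 3.141e+00 -7.000e-04  3.957e-01] F [ 1.02 -0.57 -0.79] w 45.3
stage TCP [-167.8  -66.1]
shift/150 [ 0.545 -0.507  0.678] turn/45 [ 0.001 -0.001 -0.203]
```

Request:
step_arm(
  series=[
    [[0,0,0,0.15,-0.14,0,0.47],[0,0,0,0.15,-0.14,0.13,0.47],[0,0,0,0.15,-0.14,0.2,0.47],[0,0,0,0.1,-0.09,0.2,0.47],[0,0,-0.1,0,0,0.15,0.47],[0,0,-0.1,0,0,0,0.47],[0,0,0,0,0,0,0.47],[0,0,0,0,0,0,0.47]],
  ],
)

```text
clock: 2.7
eef_pos: [526.9, -34.4, 129.7]
tool_rot: [3.141, -0.001, 0.551]
force: [0.9, 0.1, 0.9]
width: 45.3
gripper_force: 0.0
```

Run:
```python
from geo import *
from cell import ctrl
delta(-75,-4,130)
p=ctrl.get_image('wrist');pickle.dump((p,ctrl.read_state()),open('w1.pkl','wb'));cv2.imwrite('pics/w1.png',p['img'][:,:,::-1])
print(p['fx'],p['cx'],p['cy'],np.round(p['R'],3).tolist(),np.round(p['t'],1).tolist(),'C',np.round(-np.array(p['R']).T@np.array(p['t']),1))
```

```text
clock 2.7 eef [526.9 -34.4 129.7] rot [ 3.1411e+00 -8.0000e-04  5.5060e-01] F [0.93 0.1  0.89] w 45.3
stage TCP [-75.5  -5.1]
shift/150 [ 0.004 -0.007 -0.002] turn/45 [ 0.001 -0.001 -0.006]
325.19226210127806 277.41266614488455 211.7507346927049 [[0.523, -0.852, 0.001], [-0.813, -0.498, 0.301], [-0.256, -0.158, -0.954]] [-305.8, 402.3, 412.5] C [592.7   5.  272.4]
```

View pics/w1.png

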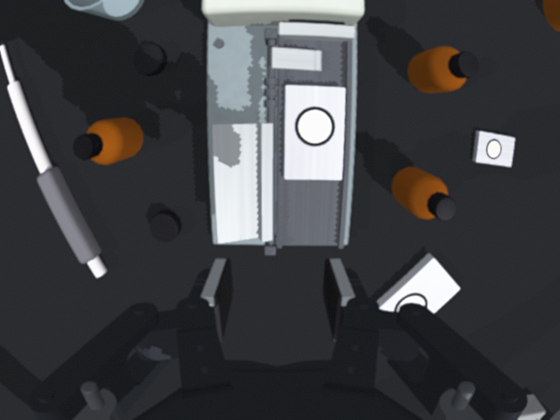

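```bash
cat >> geo.py <<'E'
def fish(p,X):
    c=np.asarray(X,float)@np.array(p['R']).T+np.array(p['t'])
    r=np.hypot(c[:,0],c[:,1]);th=np.arctan2(r,c[:,2])
    return np.stack([p['fx']*th*c[:,0]/r+p['cx'],p['fy']*th*c[:,1]/r+p['cy']],1)
E
python3 - <<'E'
from geo import *
from scipy.spatial.transform import Rotation as Ro
p,s=pickle.load(open('w1.pkl','rb'))
pl=lambda c,v:[[c-35,v+22,34],[c-35,v-22,34],[c+35,v+22,34],[c+35,v-22,34],[-5,40.6,45.1],[-95,40.6,45.1],[-105,-32.5,24]]
px=np.array([[285,178.5],[343.5,180],[286,85],[345,87],[213,124],[216,244],[309,246]])
W=np.ones((7,2));W[6,0]=0
f=lambda q:((fish(p,world(q,pl(q[3],q[4])))-px)*W).ravel()
r=least_squares(f,[588.4,9.7,.555,-13,-32.5],loss='soft_l1');print(np.round(r.x,3));print(np.round(f(r.x).reshape(-1,2),1).tolist())
R=Ro.from_euler('xyz',s['tool_rot'])
for sb in(0,5,10):
  print(sb,[np.round(fish(p,[R.apply([x,y,-sb])+s['eef_pos']])[0]).tolist() for y in(-37,-22.6,22.6,37) for x in(-11,11)])
q=r.x;im=p['img'][:,:,::-1].copy();im=cv2.resize(im[60:360,180:400],None,fx=2.6,fy=2.6,interpolation=cv2.INTER_CUBIC)
def L(pts,c):cv2.polylines(im,[((fish(p,pts)-[180,60])*2.6).astype(int)],True,c,1)
pp=np.array(pl(q[3],q[4]))[[0,1,3,2]];L(world(q,pp),(0,0,255))
L(world(q,[[-95,9.55,31.2],[-95,40.6,45.1],[-5,40.6,45.1],[-5,9.55,31.2]]),(255,0,255))
L(world(q,[[-105,-56,29],[60,-56,29],[60,-9,29],[-105,-9,29]]),(255,255,0))
for sb,c in((0,(0,255,0)),(8,(0,255,255))):
  for y in(-22.6,22.6): L(np.array([R.apply([x,y+o,-sb])+s['eef_pos'] for x,o in((-11,0),(11,0),(11,np.sign(y)*14),(-11,np.sign(y)*14))]),c)
cv2.imwrite('pics/w1o.png',im[:600])
E
```

```text
[ 5.87618e+02  7.50400e+00  5.40000e-01 -1.14700e+01 -3.29080e+01]
[[-0.3, 0.5], [-0.9, -0.0], [0.1, -0.5], [1.4, -0.0], [-0.7, 0.3], [0.8, -0.2], [0.0, -0.1]]
0 [[205.0, 290.0], [200.0, 252.0], [232.0, 291.0], [229.0, 252.0], [320.0, 291.0], [322.0, 252.0], [347.0, 290.0], [351.0, 252.0]]
5 [[203.0, 295.0], [198.0, 256.0], [231.0, 296.0], [228.0, 257.0], [321.0, 296.0], [324.0, 257.0], [349.0, 295.0], [354.0, 256.0]]
10 [[201.0, 301.0], [196.0, 261.0], [229.0, 302.0], [226.0, 262.0], [322.0, 302.0], [325.0, 262.0], [351.0, 301.0], [356.0, 261.0]]
```

View pics/w1o.png

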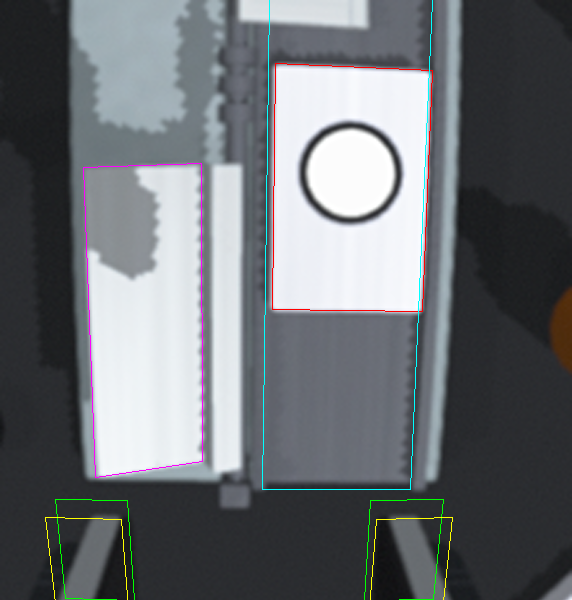

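The wrist view shows the plate rear edge at about row 179, the tail at cols 213-262, and the tip ends at about (228,260) and (332,260), roughly 8 mm behind the TCP. I'll widen slightly and descend behind the plate, stopping above the tail.

```bash
sed -i 's/^Q=.*/Q=[587.8,8.2,0.543]/' geo.py; python3 -c "
from geo import *
delta(-70,-3,42)"
```

```text
clock 2.75 eef [526.9 -34.5 129.9] rot [ 3.1408e+00 -1.1000e-03  5.5070e-01] F [ 0.29 -1.33 -0.86] w 45.3
stage TCP [-74.2  -5.1]
shift/150 [ 0.027 -0.014  0.586] turn/45 [ 0.001 -0.001  0.01 ]
```

Request:
step_arm(
  series=[
    [[0,0,0.01,0.027,-0.014,0,0.35],[0,0,0,0,0,0.15,0.35],[0,0,0,0,0,0.18,0.35],[0,0,0,0,0,0.16,0.35],[0,0,0,0,0,0.09,0.35],[0,0,0,0,0,0,0.35],[0,0,0,0,0,0,0.35]],
  ],
)

```text
clock: 3.45
eef_pos: [529.3, -30.2, 42.9]
tool_rot: [3.141, -0.001, 0.545]
force: [0.8, 0.2, -0.5]
width: 55.5
gripper_force: 0.0
```

```bash
cat >> geo.py <<'E'
def look(fn,n=4):
    from cell import ctrl
    F=[]
    for i in range(n):
        p=ctrl.get_image('wrist' if i<n-1 else 'side');F.append(ctrl.read_state()['force'])
        pickle.dump((p,ctrl.read_state()),open(fn+('_w' if i<n-1 else '_s')+'.pkl','wb'))
    print('meanF',np.round(np.mean(F,0),2))
E
python3 -c "
from geo import *
delta(-70,-3,42)
look('a')
p,s=pickle.load(open('a_w.pkl','rb'));a=p['img'][:,:,::-1][100:350,160:390]
b=pickle.load(open('a_s.pkl','rb'))[0]['img'][150:270,220:370,::-1]
cv2.imwrite('pics/a.png',np.hstack([cv2.resize(a,(460,500)),cv2.resize(b,(340,272),interpolation=cv2.INTER_CUBIC)]) if 0 else np.hstack([cv2.resize(a,(460,500)),np.vstack([cv2.resize(b,(340,272)),np.zeros((228,340,3),np.uint8)])]))
"
```

```text
clock 3.45 eef [529.3 -30.2  42.9] rot [ 3.1411e+00 -8.0000e-04  5.4470e-01] F [ 0.8   0.18 -0.48] w 55.5
stage TCP [-69.9  -2.7]
shift/150 [-0.001  0.002  0.006] turn/45 [ 0.001 -0.001  0.002]
meanF [0.1  0.36 0.22]
```

View pics/a.png

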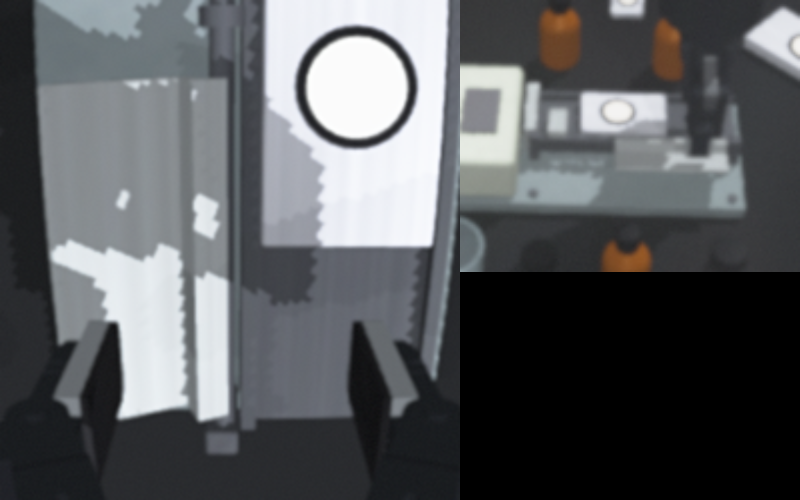

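The fingertip on the left is over the mid-outer tail, and the right one is over the bed behind the plate's rear edge. Nothing is touching yet. I'll lower in small steps and watch the force.

Request:
step_arm(
  series=[
    [[0,0,0,0,0,0.03,0.35],[0,0,0,0,0,0.03,0.35],[0,0,0,0,0,0,0.35],[0,0,0,0,0,0,0.35]],
  ],
)

```text
clock: 4.05
eef_pos: [529.2, -30.0, 33.5]
tool_rot: [3.141, -0.001, 0.545]
force: [0.2, -0.3, 4.6]
width: 55.7
gripper_force: 1.7
```

```bash
python3 -c "
from geo import *
delta(-70,-3,28)
look('b',8)"
```

```text
clock 4.05 eef [529.2 -30.   33.5] rot [ 3.1415e+00 -9.0000e-04  5.4510e-01] F [ 0.17 -0.28  4.63] w 55.7
stage TCP [-69.9  -2.4]
shift/150 [-0.001  0.004  0.036] turn/45 [ 0.    -0.001  0.003]
meanF [0.96 1.47 3.66]
```

Request:
step_arm(
  series=[
    [[0,0,0,0,0,0.02,0.35],[0,0,0,0,0,0.02,0.35],[0,0,0,0,0,0,0.35],[0,0,0,0,0,0,0.35]],
  ],
)

```text
clock: 4.85
eef_pos: [529.0, -30.0, 27.3]
tool_rot: [-3.142, -0.001, 0.545]
force: [1.8, 2.3, 4.6]
width: 55.5
gripper_force: 2.3
```

```bash
python3 -c "
from geo import *
delta(-70,-3,28)
look('c',8)"
```

```text
clock 4.85 eef [529.  -30.   27.3] rot [-3.1415e+00 -6.0000e-04  5.4510e-01] F [1.82 2.29 4.58] w 55.5
stage TCP [-70.   -2.3]
shift/150 [ 0.     0.005 -0.005] turn/45 [-0.    -0.001  0.003]
meanF [1.65 3.26 5.06]
```

Request:
step_arm(
  series=[
    [[0,0,0,0,0,0.012,0.35],[0,0,0,0,0,0.01,0.35],[0,0,0,0,0,0,0.35],[0,0,0,0,0,0,0.35]],
  ],
)

```text
clock: 5.65
eef_pos: [529.1, -30.4, 24.1]
tool_rot: [3.141, -0.001, 0.545]
force: [2.0, 2.4, 5.8]
width: 55.5
gripper_force: 2.9
```

```bash
python3 -c "
from geo import *
delta(-70,-3,24)
look('d',8)
def w(n):return cv2.resize(pickle.load(open(n+'_w.pkl','rb'))[0]['img'][:,:,::-1][60:330,160:360],(400,540),interpolation=cv2.INTER_CUBIC)
cv2.imwrite('pics/d.png',np.hstack([w('b'),w('d')]))
"
```

```text
clock 5.65 eef [529.1 -30.4  24.1] rot [ 3.1412e+00 -5.0000e-04  5.4500e-01] F [1.97 2.41 5.78] w 55.5
stage TCP [-70.2  -2.7]
shift/150 [0.001 0.002 0.001] turn/45 [ 0.    -0.001  0.003]
meanF [2.02 2.84 5.72]
```

View pics/d.png

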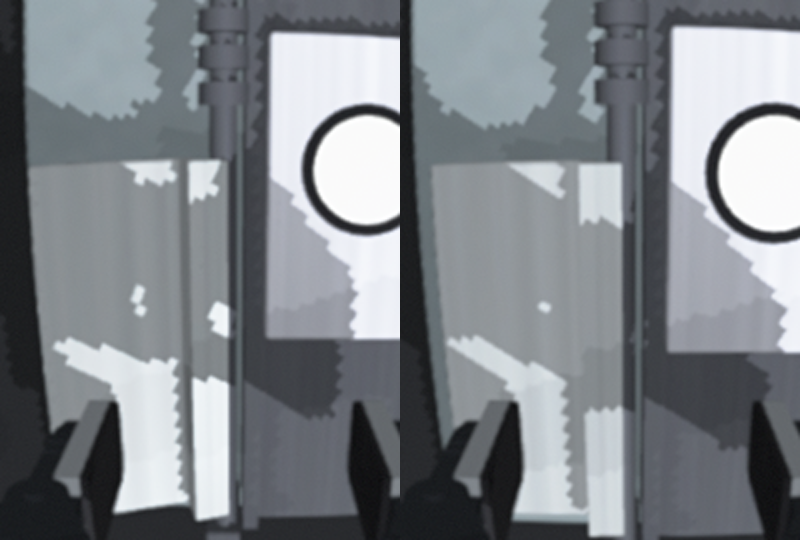

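The tail now lies flat, and the 5.7 N at this lever arm matches a clip angle of about 0.4. I'll push along the guides.

Request:
step_arm(
  series=[
    [[0,0,0,0.03,0,0,0.35],[0,0,0,0.033,0,0,0.35],[0,0,0,0.033,0,0,0.35],[0,0,0,0.033,0,0,0.35],[0,0,0,0.033,0,0,0.35],[0,0,0,0.033,0,0,0.35],[0,0,0,0.033,0,0,0.35],[0,0,0,0,0,0,0.35],[0,0,0,0,0,0,0.35]],
  ],
)

```text
clock: 6.95
eef_pos: [554.2, -15.3, 23.4]
tool_rot: [-3.14, 0.008, 0.544]
force: [-3.6, -2.0, 6.9]
width: 55.6
gripper_force: 3.3
```

```bash
cat >> geo.py <<'E'
def platefit(fn,c0):
    p,s=pickle.load(open(fn+'_w.pkl','rb'));g=cv2.cvtColor(p['img'],cv2.COLOR_RGB2GRAY).astype(float)
    # plate rear edge: brightness step along lines parallel to stage x on the top surface
    out=[]
    for y in(-16,-20,-24):
        xs=np.arange(c0-55,c0-20,.5);u=fish(p,world(Q,[[x,y,34] for x in xs])).astype(np.float32)
        v=cv2.remap(g.astype(np.float32),u[:,:1],u[:,1:],cv2.INTER_LINEAR).ravel()
        k=np.argmax(v[4:]-v[:-4]);out.append((xs[k+2],round(float((v[4:]-v[:-4])[k]))))
    print('rear edge x',out)
E
python3 -c "
from geo import *
delta(-22,-3,24)
platefit('d',-12)
look('e',6)
platefit('e',10)"
```

```text
clock 6.95 eef [554.2 -15.3  23.4] rot [-3.1404  0.0081  0.5441] F [-3.65 -1.99  6.88] w 55.6
stage TCP [-40.9  -2.7]
shift/150 [ 0.126  0.002 -0.005] turn/45 [-0.001  0.01   0.001]
rear edge x [(np.float64(-46.5), 82), (np.float64(-46.5), 87), (np.float64(-46.5), 86)]
meanF [-3.76 -1.82  6.12]
rear edge x [(np.float64(-30.0), 86), (np.float64(-30.0), 87), (np.float64(-30.0), 87)]
```

Request:
step_arm(
  series=[
    [[0,0,0,0.033,0,0,0.35],[0,0,0,0.033,0,0,0.35],[0,0,0,0.03,0,0,0.35],[0,0,0,0,0,0,0.35],[0,0,0,0,0,0,0.35]],
  ],
)

```text
clock: 7.75
eef_pos: [566.5, -8.0, 23.3]
tool_rot: [-3.141, 0.008, 0.544]
force: [-4.4, -2.7, 7.6]
width: 55.6
gripper_force: 3.4
```

```bash
python3 -c "
from geo import *
delta(-21,-3,24)
look('f',6)
platefit('f',22)"
```

```text
clock 7.75 eef [566.5  -8.   23.3] rot [-3.1405  0.0083  0.544 ] F [-4.39 -2.69  7.55] w 55.6
stage TCP [-26.6  -2.8]
shift/150 [ 0.037  0.001 -0.005] turn/45 [-0.001  0.011  0.001]
meanF [-3.92 -2.24  6.63]
rear edge x [(np.float64(-15.5), 82), (np.float64(-15.5), 86), (np.float64(-15.5), 84)]
```

Request:
step_arm(
  series=[
    [[0,0,0,0.02,0,0,0.35],[0,0,0,0.012,0,0,0.35],[0,0,0,0,0,0,0.35],[0,0,0,0,0,0,0.35]],
  ],
)

```text
clock: 8.45
eef_pos: [570.0, -5.9, 23.3]
tool_rot: [-3.14, 0.009, 0.544]
force: [-4.9, -3.5, 6.1]
width: 55.2
gripper_force: 3.6
```

```bash
python3 -c "
from geo import *
delta(-21,-3,24)
look('g',6)
platefit('g',24)"
```

```text
clock 8.45 eef [570.   -5.9  23.3] rot [-3.1404  0.0094  0.5438] F [-4.94 -3.48  6.12] w 55.2
stage TCP [-22.5  -2.9]
shift/150 [ 0.01   0.001 -0.005] turn/45 [-0.002  0.012  0.001]
meanF [-4.77 -2.9   6.7 ]
rear edge x [(np.float64(-11.5), 84), (np.float64(-11.5), 86), (np.float64(-11.5), 86)]
```

Request:
step_arm(
  series=[
    [[0,0,0,0.008,0,0,0.35],[0,0,0,0,0,0,0.35],[0,0,0,0,0,0,0.35]],
  ],
)

```text
clock: 9.05
eef_pos: [570.8, -5.4, 23.2]
tool_rot: [-3.14, 0.01, 0.544]
force: [-4.3, -3.0, 6.8]
width: 55.5
gripper_force: 3.7
```

```bash
python3 -c "
from geo import *
delta(-21,-3,24)
look('h',6)
platefit('h',24)"
```

```text
clock 9.05 eef [570.8  -5.4  23.2] rot [-3.1403  0.01    0.5436] F [-4.28 -3.01  6.83] w 55.5
stage TCP [-21.6  -2.9]
shift/150 [ 0.004  0.001 -0.005] turn/45 [-0.002  0.013  0.001]
meanF [-4.68 -3.01  6.97]
rear edge x [(np.float64(-11.0), 82), (np.float64(-10.5), 83), (np.float64(-10.5), 83)]
```

Request:
step_arm(
  series=[
    [[0,0,0,0.01,0,0,0.35],[0,0,0,0,0,0,0.35],[0,0,0,0,0,0,0.35]],
  ],
)

```text
clock: 9.65
eef_pos: [571.3, -5.1, 23.2]
tool_rot: [-3.14, 0.012, 0.543]
force: [-5.5, -3.6, 7.6]
width: 55.3
gripper_force: 4.7
```

```bash
python3 -c "
from geo import *
delta(-21,-3,24)
look('h',6)
platefit('h',24)"
```

```text
clock 9.65 eef [571.3  -5.1  23.2] rot [-3.1399  0.0115  0.5431] F [-5.54 -3.58  7.55] w 55.3
stage TCP [-21.   -2.9]
shift/150 [-0.     0.001 -0.005] turn/45 [-0.002  0.015  0.   ]
meanF [-6.38 -3.86  8.66]
rear edge x [(np.float64(-10.0), 80), (np.float64(-10.0), 85), (np.float64(-10.0), 84)]
```

Request:
step_arm(
  series=[
    [[0,0,0,0.01,0,0,0.35],[0,0,0,0,0,0,0.35],[0,0,0,0,0,0,0.35]],
  ],
)

```text
clock: 10.25
eef_pos: [571.4, -5.1, 23.1]
tool_rot: [-3.139, 0.014, 0.542]
force: [-7.5, -5.2, 10.4]
width: 55.7
gripper_force: 6.1
```

```bash
python3 -c "
from geo import *
delta(-21,-3,24)
look('h',6)
platefit('h',24)"
```

```text
clock 10.25 eef [571.4  -5.1  23.1] rot [-3.1394  0.0139  0.5422] F [-7.54 -5.15 10.37] w 55.7
stage TCP [-20.9  -2.9]
shift/150 [-0.001  0.001 -0.006] turn/45 [-0.003  0.018 -0.001]
meanF [-8.48 -4.6  10.55]
rear edge x [(np.float64(-10.0), 82), (np.float64(-10.0), 87), (np.float64(-10.0), 85)]
```

Commanding another 1.5 mm gave no motion, the force rises, and the rear edge is at x = -10.0, so the plate is home. I'll back the pusher off a little, then lift.

Request:
step_arm(
  series=[
    [[0,0,0,-0.02,0,0,0.35],[0,0,0,-0.02,0,0,0.35],[0,0,0,0,0,0,0.35],[0,0,0,0,0,-0.02,0.35],[0,0,0,0,0,-0.03,0.35],[0,0,0,0,0,-0.04,0.35],[0,0,0,0,0,-0.1,0.35],[0,0,0,0,0,-0.2,0.35],[0,0,0,0,0,-0.25,0.35],[0,0,0,-0.2,0,-0.1,0.35],[0,0,0,0,0,0,0.35],[0,0,0,0,0,0,0.35]],
  ],
)

```text
clock: 11.75
eef_pos: [547.4, -19.6, 136.2]
tool_rot: [3.141, -0.001, 0.544]
force: [-0.1, 0.6, 0.3]
width: 55.5
gripper_force: 0.0
```

```bash
python3 -c "
from geo import *
delta(-21,-3,130)
look('k',4)
platefit('k',25)
a=pickle.load(open('k_w.pkl','rb'))[0]['img'][:,:,::-1][0:270,180:380]
b=pickle.load(open('k_s.pkl','rb'))[0]['img'][160:260,220:370,::-1]
o=np.zeros((540,800,3),np.uint8);o[:,:400]=cv2.resize(a,(400,540),interpolation=cv2.INTER_CUBIC);o[:266,400:]=cv2.resize(b,(400,266),interpolation=cv2.INTER_CUBIC)
cv2.imwrite('pics/k.png',o)"
```

```text
clock 11.75 eef [547.4 -19.6 136.2] rot [ 3.1406e+00 -1.3000e-03  5.4410e-01] F [-0.11  0.61  0.31] w 55.5
stage TCP [-48.9  -2.9]
shift/150 [0.186 0.001 0.041] turn/45 [ 0.001 -0.002  0.001]
meanF [ 0.08  0.07 -0.01]
rear edge x [(np.float64(-10.5), 113), (np.float64(-10.5), 117), (np.float64(-10.5), 117)]
```

View pics/k.png

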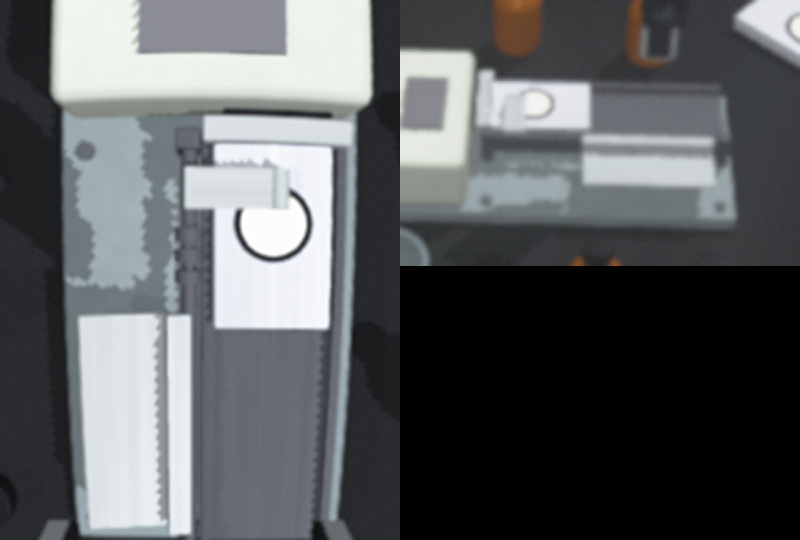

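The plate is home against the end stop, with its front edge meeting the stop at crop row 143. The jaw lies on the plate at (235,187), and the robot is clear of everything. Handing in.

```bash
python3 -c "
from cell import ctrl
print(ctrl.finish_job())"
```

```text
the job is handed in; nothing more can be done
None
```

The sample plate is home against the end stop with the spring-clip jaw closed on it, the arm is clear of everything, and the job was handed in at about 12 s; no verdict was returned.

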